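# Hold the box bag's lid at 45 degrees for fitting the stay

## Task

The hard box bag lying on the bench is unlocked and its lid has no stay yet: take it by the carrying handle on top of the lid, lift the lid and hold it open at 45 degrees, steadily, so that a colleague can screw the stay in. Keep the bag flat on the bench where it lies, do not let the lid drop, and leave the tape roll, glue jar, brush and fittings tray alone. Finish while still holding the lid at 45 degrees by its handle; do not let go of it or put it down.

Things in the scene. Friction and masses are not known exactly. Their poses are not given: they have to be found in the camera images.
- bag: Lower shell of a hard lime-green leather box bag, loose on the bench: 150 mm front to back (own x), 200 wide (own y), 70 high; with the 45 mm lid shut 115 high. Origin: centre of its underside. Own -x: front with the brass turn lock (already open, the lid's slotted hasp hangs loose over it); own +x: hinge side. About 0.6 kg, lid and handle 0.26 kg more; slides if pulled sideways by a few newtons.
- lid (a joint): Lid's opening angle in rad: 0 shut, grows as its front edge rises; 0.785 = 45 degrees, stop at 1.9. Turns about a level line along the bag's own y through hinge (positive about +y), with almost no friction, and falls shut if let go. The lid is a hollow shell 150 x 200 mm, 45 mm high.
- hinge (a point): Middle of the lid's hinge line, on the bag's rear (own +x) edge: 75 mm behind and 70 mm above the origin of bag, axes as the bag's.
- lid_front (a point): Middle of the lid's lower front edge, 150 mm from the hinge line; moves with the lid, axes as the lid's.
- handle: Carrying handle on the lid, an arch 140 mm long. It folds to front or back (80 degrees each way, 0.04 N m of friction holds it) about its pivot line, along the bag's y. Origin: middle of that line, 75 mm forward of the hinge line, 53 mm above it when shut (8 mm above the lid's top). Own z: pivot line to bar; own y: along the bar. Starts anywhere from 29 degrees to the front to 51 to the back.
- handle_grip (a point): Middle of the handle's bar, on its axis, 63 mm from the pivot line along the handle's z: a straight round bar 20 mm thick along the handle's y, its middle 84 mm in white paper wrap; 53 mm clear under it. 160 to 186 mm above the bench. Gripped hard it hardly turns between the fingers; held loosely (fingers just wider than the bar) it does, so the handle can be swung upright with the lid shut.
- tape_roll: Bystander: roll of tan tape lying flat, 104 mm across, 24 mm high, near one side of the bag. Origin: centre of its underside.
- glue_jar: Bystander: closed white jar with a black cap, 68 mm across, 85 mm high. Origin: centre of its underside.
- brush: Bystander: glue brush lying on the bench, along its own x.
- fittings_tray: Bystander: open grey plastic tray of brass fittings, 100 x 140 mm, 28 mm high. Origin: centre of its underside.

How it is judged:
On the way:
1. the lid comes up off the bag with the fingers on its handle (value of joint lid between 0.05 and 0.5 rad and contact force between the fingers and handle above 0.5 N), for 0.1 s.
At the end, for the whole second after the job is handed in: The fingers still hold the handle (at least 0.5 N), the lid stands still (under 0.1 rad/s) at 45 degrees, 7 degrees more or less, the bag lies flat (within 0.05 rad) and at rest within 30 mm of where it lay, and tape roll, jar, brush and tray are within 20 mm of where they were (value of joint lid between 0.663 and 0.907 rad and velocity of joint lid between -0.1 and 0.1 rad/s and contact force between the fingers and handle above 0.5 N and distance of bag from where it was at the start of the episode below 0.03 m and angle between bag's own z axis and vertical below 0.05 rad and linear speed of bag below 0.02 m/s and distance of each of tape_roll, glue_jar, brush, fittings_tray from where it was at the start of the episode below 0.02 m); the arm keeps its last pose, push and grip.
It fails at once if the lid is dropped (falls shut faster than 3 rad/s) (velocity of joint lid below -3 rad/s).
It fails at once if the bag is lifted or tipped off the bench (tilted more than 0.2 rad or raised more than 20 mm) (angle between bag's own z axis and vertical above 0.2 rad or height (world z) of bag above 0.02 m).
It fails at once if a bystander is knocked away (moved more than 40 mm) (distance of any of tape_roll, glue_jar, brush, fittings_tray from where it was at the start of the episode above 0.04 m).
It also fails if it takes over 38 s, if anything falls off the work surface, if the arm or the gripper's body presses on something with over 40 N, if the wrist force passes 120 N, or if a joint passes its speed limit or range.

## Robot

A 7-joint arm with a two-finger parallel gripper is mounted at the origin on the work surface. World frame = base frame: x ahead of the robot, y to its left, z up, the work surface at z = 0. Lengths are in m, angles in rad, forces in N, time in s.
With the tool pointing down it reaches from about 0.4 to 0.85 m from the base axis. Payload 4.5 kg.
Tool frame: the origin (TCP) lies midway between the tips of the shut fingers; the grasp point (between the pads) lies 19 mm behind it (ctrl.grip_depth is the distance from the TCP to the grasp point, in m); z points along the fingers, y is the line along which they close (so a half turn about z gives the same grasp; the last joint's range is limited). The gripper opens to 85 mm and grips with 20 to 120 N. Pads are 22 mm wide; open, the fingers measure 114 mm over their backs; the gripper's body (76 mm by 85 mm) begins 54 mm behind the grasp point. The pads swing forward as they close: fully open they stand 13 mm farther back than shut.
Start: joints at [-1.076, 0.689, -0.195, 1.565, 0.157, 0.902, -0.215], TCP at [0.278, 0.56, 0.231] pointing down, gripper open.
Joint ranges: [-3.01, 3.01], [-0.46, 2.08], [-1.47, 1.51], [0.13, 2.56], [-1, 4.14], [0.04, 2.09], [-2.66, 2.66]. Speed limits (rad/s): [2.57, 2.57, 3.14, 3.14, 3.14, 3.14, 3.14].

## Interface

Orientations are given as a unit quaternion [w, x, y, z].
In Python, from rig import ctrl gives the robot as it stands.
- The arm moves only by the tool play_rows, never from a script. Its argument "commands" is text: rows parted by semicolons, each of 5 numbers parted by spaces: the shift along the tool's x, y, z in units of 30 mm (1.0 is 30 mm), then the turn about the tool's z in units of 10 degrees (1.0 is 10 degrees), then the opening, from 0 (shut) to 1 (fully open). A call has 1 to 12 rows; each row is the pose to reach, as a shift and turn from the pose commanded when the call began, along the tool's axes at that moment; what a row does not reach only later rows make up. A row lasts 1/8 s, in which the tool goes at most 62.5 mm and 10.7 degrees, less where a joint would pass 70% of its speed; a pose out of reach is approached as far as the arm can. A call with a gripper value outside its range is refused whole. The fingers move at their own pace and stop on an object; "newtons" is the grip in N (left out, the last holds). Time passes only in rows, so rows that repeat a pose let the fingers close. It gives the time, the measured TCP pose, the force, the opening and the grip force at its end, in the units of the state.
- ctrl.state(): the state, without advancing time (a new reading comes with each control period).
- ctrl.capture(name): name is "side" or "top" or "wrist"; returns the picture (480x640x3 uint8, red, green, blue); there is no depth.
- ctrl.camera_params(name): a dict with "fovy" (degrees; the focal length in pixels is half the picture's height over the tangent of half this angle, whatever the lens; pixels are square), "cx", "cy" (the principal point, pixels), "world_from_camera" (4x4, takes a point from camera to world coordinates); the wrist camera has in their place "hand_eye" (4x4, takes a point from camera to tool coordinates, whose origin is the TCP and whose axes are the flange's). Camera axes: x right, y up, looking along -z (the intrinsics and any distortion apply to the point x, -y, -z); pixel columns grow to the right and rows downward; lengths in m; the calibration is good to about 2 mm. A picture is of the moment at which its call begins: read the wrist's pose just before it. camera_params takes no time and is no camera call.
- ctrl.finish_job(): hands the job in; it is judged then, once.
Trained networks look in the newest picture that a camera, given by its name, has taken for a name from the list of things; names that differ only in an ending like _2 or _b are one class to them, and where a whole thing is asked for, a point or a joint stands for the part that bears it (a point fixed in the world has none). Each returns a list of dicts, best first, with "conf" (0 to 1); they miss things now and then, are a little off and sometimes report something else, mostly with a low value. They report only what shows in the picture. A call takes as long as a camera call.
- ctrl.recognise(camera, thing): "at" ([x, y, z] in m, in the coordinates of the camera as it stood for that picture, good to about 4 mm: the middle of the surface that is visible of it).
- ctrl.pinpoint(camera, thing): "at" ([x, y, z] in m, in the coordinates of the camera as it stood for that picture, good to about 4 mm: a listed point, or the origin of a listed thing).
The state is a dict: "t": time; "q": joint angles; "joint_velocities": joint speeds; "joint_torque": joint torques, N m; "tcp_pos": TCP position; "tool_rot": TCP orientation; "wrist_force": force on the tool from outside, world axes, zero at the start; "moment": the same for the moment, N m; "grip_width": finger opening in m; "gripper_force": force on a finger pad.
Only numpy, scipy, OpenCV 4.12 (cv2) and the standard library are available. Lean on these libraries where they do the work, as an engineer would, in place of code of your own. Each camera call takes 0.05 s, during which the arm holds its last target. There are 200 camera calls.

## Working session

There is one attempt and no reset: what is moved stays moved. The work goes in short steps, Python scripts to look and compute and a tool call to move; the robot and the scene stay as the last step left them, time stands still between calls to the robot, and variables do not carry over. Pictures are saved under pics/ and viewed, at most 10 in all, crops included, and the job is handed in when it is done.

Besides the shell and the picture viewer there is one more tool, called as name(argument=value, ...) on one line, values as JSON. play_rows: Moves the arm, as the interface text tells. Its arguments: {"type":"object","properties":{"commands":{"type":"string"},"newtons":{"type":"number"}},"required":["commands"]}

```bash
ls; mkdir -p pics
cat > h.py <<'E'
import numpy as np, cv2
from rig import ctrl
from scipy.spatial.transform import Rotation as R
def rot(q): return R.from_quat([q[1],q[2],q[3],q[0]]).as_matrix()
def wfc(cam,s=None):
    p=ctrl.camera_params(cam)
    if 'world_from_camera' in p: return np.array(p['world_from_camera'])
    s=s or ctrl.state(); T=np.eye(4); T[:3,:3]=rot(s['tool_rot']); T[:3,3]=s['tcp_pos']
    return T@np.array(p['hand_eye'])
def find(cam,things,T,f=None):
    for n in things:
        for fn in (['pinpoint'] if f is None else f):
            for r in getattr(ctrl,fn)(cam,n)[:2]:
                a=T@np.r_[r['at'],1]; print(cam,fn,n,round(r['conf'],2),a[:3].round(4))
def snap(cam,name):
    T=wfc(cam); im=ctrl.capture(cam); cv2.imwrite(f'pics/{name}.png',im[:,:,::-1]); return T,im
E
python3 - <<'E'
from h import *
s=ctrl.state(); print(s)
th=['bag','hinge','lid_front','handle','handle_grip']
for c in ['side','top','wrist']:
    T,im=snap(c,c+'0'); find(c,th+([] if c=='wrist' else ['tape_roll','glue_jar','brush','fittings_tray']),T)
a=cv2.imread('pics/side0.png');b=cv2.imread('pics/top0.png')
cv2.imwrite('pics/both0.png',cv2.resize(np.vstack([a,b]),(400,600)))
print(ctrl.state()['t'])
E
```

```text
pics
{'t': 0.0, 'q': array([-1.07620447,  0.69002911, -0.19448564,  1.5663748 ,  0.15731366,
        0.90251773, -0.21509749]), 'joint_velocities': array([-0.0021459 ,  0.00144382,  0.00189165,  0.00017236,  0.00033171,
        0.00127607,  0.00034092]), 'joint_torque': array([-4.22892008e-04, -5.39606130e+01, -1.26692522e+00, -1.58545250e+01,
        8.99969222e-03,  9.62258375e-03, -5.16575199e-06]), 'tcp_pos': array([0.27767543, 0.55917571, 0.23044699]), 'tool_rot': array([-1.38310177e-04,  2.28325267e-01,  9.73584426e-01, -9.58631139e-04]), 'wrist_force': array([-0.08207463,  1.18338034,  0.27129981]), 'moment': array([ 0.03908334, -0.00849244, -0.02515641]), 'gripper_force': 0.0, 'grip_width': 0.08514316518242765}
side pinpoint bag 0.69 [0.5093 0.0767 0.0016]
side pinpoint hinge 0.79 [0.5865 0.0632 0.0701]
side pinpoint lid_front 0.9 [0.4371 0.0856 0.0703]
side pinpoint handle 0.6 [0.5102 0.0733 0.1288]
side pinpoint handle_grip 0.71 [0.5393 0.0697 0.1789]
side pinpoint glue_jar 0.76 [ 0.5503 -0.166  -0.0012]
side pinpoint glue_jar 0.53 [0.4361 0.086  0.0689]
side pinpoint brush 0.85 [ 0.3378 -0.1402 -0.0017]
side pinpoint fittings_tray 0.83 [0.6392 0.3158 0.0007]
top pinpoint bag 0.6 [ 0.5111  0.0728 -0.0006]
top pinpoint hinge 0.73 [0.5835 0.0639 0.0682]
top pinpoint hinge 0.69 [0.4335 0.0826 0.0708]
top pinpoint lid_front 0.89 [0.4317 0.0815 0.0699]
top pinpoint handle 0.86 [0.5124 0.0744 0.1187]
top pinpoint handle_grip 0.66 [0.5366 0.0689 0.1814]
top pinpoint tape_roll 0.77 [ 0.5127  0.2925 -0.0031]
top pinpoint glue_jar 0.98 [ 0.5504 -0.1685  0.0054]
top pinpoint glue_jar 0.3 [0.5373 0.0706 0.1753]
top pinpoint brush 0.85 [ 0.3376 -0.1439 -0.0024]
top pinpoint fittings_tray 0.75 [ 0.6381  0.3127 -0.0016]
1.3
```

View pics/both0.png

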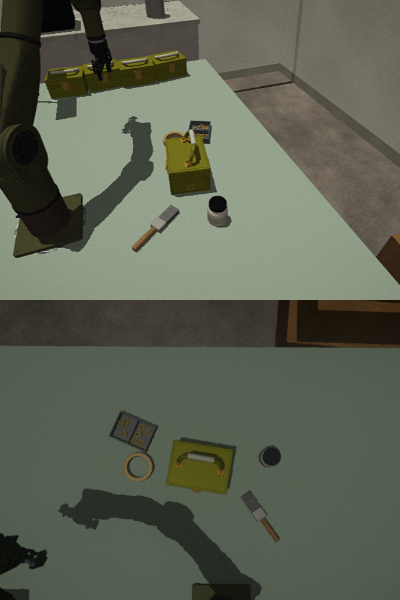

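The pictures show the bag in the middle, front toward the robot. The handle's white wrap (top view, about 205,458 in the shrunk picture) leans to the back. The jar and brush are to the right, the tape and tray to the left.

```bash
cat >> h.py <<'E'
bx=np.array([.1507,-.0198,0]);bx/=np.linalg.norm(bx)
def plan(target):
    s=ctrl.state(); M=rot(s['tool_rot']); d=M.T@(np.array(target)-s['tcp_pos'])/.03
    c=M.T@bx; a=np.degrees(np.arctan2(-c[0],c[1])); print('shift',d.round(2),'turn/10',round(a/10,2),'or',round((a-180*np.sign(a))/10,2),'F',s['wrist_force'].round(1),'tcp',s['tcp_pos'].round(4),s['t'])
    return M
E
python3 - <<'E'
from h import *
M=plan([.538,.0695,.29]); print(M.round(3),bx); print(plan([.278,.56,.29])is None)
E
```

```text
shift [-15.03 -10.78  -1.96] turn/10 7.11 or -10.89 F [ 0.5  0.1 -0.1] tcp [0.2779 0.5598 0.2313] 1.3
[[-0.896  0.445  0.   ]
 [ 0.445  0.896  0.   ]
 [ 0.     0.    -1.   ]] [ 0.99147891 -0.1302673   0.        ]
shift [ 0.    0.01 -1.96] turn/10 7.11 or -10.89 F [ 0.5  0.1 -0.1] tcp [0.2779 0.5598 0.2313] 1.3
False
```

play_rows(commands="0 0 -2 0 1;-1.5 -1.1 -2 0.7 1;-3 -2.2 -2 1.4 1;-4.5 -3.2 -2 2.1 1;-6 -4.3 -2 2.8 1;-7.5 -5.4 -2 3.6 1;-9 -6.5 -2 4.3 1;-10.5 -7.5 -2 5 1;-12 -8.6 -2 5.7 1;-13.5 -9.7 -2 6.4 1;-15 -10.8 -2 7.1 1;-15 -10.8 -2 7.1 1")

```text
t: 2.8
tcp_pos: [0.5387, 0.0637, 0.2915]
tool_rot: [0.002, 0.755, 0.656, -0.0]
wrist_force: [-0.1, 0.5, -0.7]
grip_width: 0.0855
gripper_force: 0.0
```

Run:
```python
from h import *
plan([.538,.0695,.29]); print(ctrl.state()['q'].round(2))
T,im=snap('wrist','w1'); find('wrist',['handle_grip','handle','hinge','lid_front'],T)
T,im=snap('side','s1'); find('side',['handle_grip','handle','hinge','lid_front'],T)
```

```text
shift [ 0.19 -0.05  0.05] turn/10 -0.05 or 17.95 F [-0.1  0.5 -0.7] tcp [0.5387 0.0637 0.2915] 2.8
[-0.3   0.51  0.15  1.75 -0.09  0.89 -0.25]
wrist pinpoint handle_grip 0.56 [0.5377 0.0697 0.1826]
side pinpoint handle_grip 0.58 [0.5416 0.073  0.1766]
side pinpoint handle_grip 0.36 [0.6389 0.3166 0.0008]
side pinpoint handle 0.76 [0.5138 0.0738 0.1244]
side pinpoint hinge 0.66 [0.5832 0.0616 0.0693]
side pinpoint lid_front 0.83 [0.4358 0.0853 0.0677]
```

play_rows(commands="0.2 0 1 0 1;0.2 0 2 0 1;0.2 0 3 0 1;0.2 0 3.7 0 1;0.2 0 4.3 0 1;0.2 0 4.3 0 1;0.2 0 4.3 0 0.4;0.2 0 4.3 0 0;0.2 0 4.3 0 0;0.2 0 4.3 0 0;0.2 0 4.3 0 0", newtons=40)

```text
t: 4.68
tcp_pos: [0.538, 0.0756, 0.1628]
tool_rot: [0.0, 0.752, 0.66, 0.0]
wrist_force: [-0.8, 0.2, 4.0]
grip_width: 0.0185
gripper_force: 39.0
```

Run:
```python
from h import *
plan([.538,.0695,.161]); s=ctrl.state(); print(s['grip_width'],s['gripper_force'])
T,im=snap('side','s2'); find('side',['handle_grip','handle','hinge','lid_front'],T)
T,im2=snap('top','t2'); find('top',['handle_grip','handle','hinge','lid_front'],T)
cv2.imwrite('pics/c2.png',cv2.resize(im[170:330,230:390,::-1],(600,600)))
```

```text
shift [-0.2   0.03  0.06] turn/10 0.0 or -18.0 F [-0.8  0.2  4. ] tcp [0.538  0.0756 0.1628] 4.675
0.018481889126420896 38.9702707529068
side pinpoint handle_grip 0.6 [0.5448 0.0719 0.1835]
side pinpoint handle 0.95 [0.5132 0.0745 0.1238]
side pinpoint hinge 0.66 [0.5872 0.0638 0.0664]
side pinpoint lid_front 0.6 [0.4352 0.0857 0.0674]
top pinpoint handle_grip 0.55 [ 0.511   0.2911 -0.0062]
top pinpoint lid_front 0.21 [ 0.3375 -0.147  -0.0011]
```

View pics/c2.png

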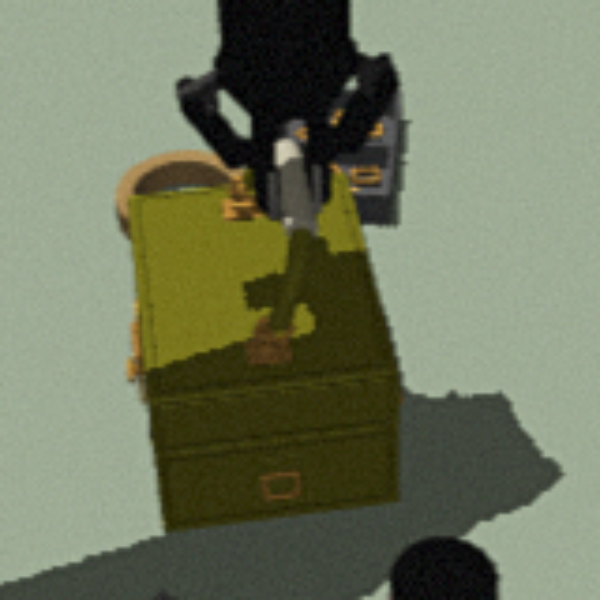

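The side picture shows the fingers closed on the white wrapped bar (about 290,170 in the crop), with the handle leaning back and the bag in place. Next is the first part of the lift arc.

play_rows(commands="0 0.08 -0.11 0 0;0 0.16 -0.21 0 0;0 0.25 -0.31 0 0;0 0.34 -0.41 0 0;0 0.44 -0.5 0 0;0 0.54 -0.59 0 0;0 0.65 -0.67 0 0;0 0.76 -0.75 0 0;0 0.76 -0.75 0 0;0 0.76 -0.75 0 0")

```text
t: 6.42
tcp_pos: [0.5603, 0.0722, 0.1849]
tool_rot: [0.0, 0.751, 0.66, -0.0]
wrist_force: [-2.0, -1.7, 0.8]
grip_width: 0.0188
gripper_force: 39.1
```

Run:
```python
from h import *
plan([.538,.0756,.163]); s=ctrl.state(); print(s['grip_width'],s['gripper_force'])
T,im=snap('side','s3'); find('side',['bag','handle_grip','handle','hinge','lid_front'],T)
```

```text
shift [ 0.02 -0.75  0.73] turn/10 0.01 or -17.99 F [-2.  -1.7  0.8] tcp [0.5603 0.0722 0.1849] 6.425
0.01881150132701882 39.12053346633911
side pinpoint bag 0.87 [5.094e-01 7.670e-02 2.000e-04]
side pinpoint handle_grip 0.9 [0.5644 0.0662 0.2021]
side pinpoint handle 0.6 [0.5338 0.0726 0.1492]
side pinpoint hinge 0.65 [0.5875 0.0649 0.073 ]
side pinpoint hinge 0.15 [0.6394 0.3134 0.0036]
side pinpoint lid_front 0.64 [0.4442 0.0808 0.1191]
```

play_rows(commands="0 0.11 -0.07 0 0;0 0.22 -0.14 0 0;0 0.34 -0.2 0 0;0 0.46 -0.26 0 0;0 0.58 -0.31 0 0;0 0.71 -0.36 0 0;0 0.83 -0.4 0 0;0 0.96 -0.44 0 0;0 1.09 -0.47 0 0;0 1.22 -0.5 0 0;0 1.22 -0.5 0 0;0 1.22 -0.5 0 0")

```text
t: 8.22
tcp_pos: [0.5972, 0.0676, 0.2001]
tool_rot: [0.001, 0.751, 0.66, 0.0]
wrist_force: [-0.7, -3.3, 3.6]
grip_width: 0.0185
gripper_force: 38.9
```

Run:
```python
from h import *
plan([.538,.0756,.163]); s=ctrl.state(); print(s['grip_width'],s['gripper_force'])
for c in ['side','top','side']:
    T,im=snap(c,c+'4'); find(c,['bag','handle_grip','handle','hinge','lid_front'],T)
cv2.imwrite('pics/c4.png',cv2.resize(im[170:330,230:390,::-1],(600,600)))
```

```text
shift [ 0.01 -1.99  1.23] turn/10 0.01 or -17.99 F [-0.7 -3.3  3.6] tcp [0.5972 0.0676 0.2001] 8.225
0.01849521763955789 38.88235330581665
side pinpoint bag 0.96 [ 0.5085  0.0766 -0.0014]
side pinpoint bag 0.54 [0.6401 0.3165 0.0007]
side pinpoint handle_grip 0.96 [0.5994 0.0633 0.216 ]
side pinpoint hinge 0.93 [0.5861 0.0659 0.0715]
side pinpoint lid_front 0.7 [0.4788 0.0758 0.1712]
side pinpoint bag 0.71 [ 0.6402  0.3154 -0.0022]
side pinpoint bag 0.7 [ 0.5077  0.0784 -0.0026]
side pinpoint handle_grip 0.68 [0.5977 0.0639 0.2134]
side pinpoint lid_front 0.77 [0.4763 0.0797 0.1711]
```

View pics/c4.png

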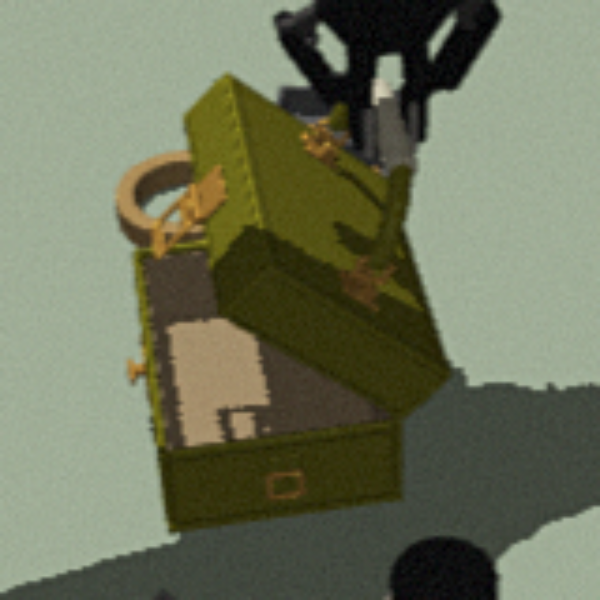

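The lid stands open at about 43° (lid front 0.171 high, hinge at 0.070). The bag hasn't moved and the bar is held. I'll make a small nudge toward 45° and let it settle.

play_rows(commands="0 0.04 -0.01 0 0;0 0.08 -0.02 0 0;0 0.08 -0.02 0 0;0 0.08 -0.02 0 0;0 0.08 -0.02 0 0;0 0.08 -0.02 0 0")

```text
t: 9.88
tcp_pos: [0.5989, 0.0676, 0.2002]
tool_rot: [-0.0, 0.751, 0.66, -0.0]
wrist_force: [-2.3, -3.7, 0.9]
grip_width: 0.0186
gripper_force: 38.7
```

Run:
```python
from h import *
for i in range(3):
    T,im=snap('side','s5'); find('side',['bag','hinge','lid_front'],T)
s=ctrl.state(); print(s['gripper_force'],s['wrist_force'],s['tcp_pos'],np.abs(s['joint_velocities']).max(),s['t'])
print(ctrl.finish_job())
```

```text
side pinpoint bag 0.8 [ 0.511   0.0784 -0.0007]
side pinpoint hinge 0.98 [0.589  0.0665 0.0723]
side pinpoint lid_front 0.66 [0.4801 0.0753 0.1754]
side pinpoint bag 0.83 [5.113e-01 7.870e-02 3.000e-04]
side pinpoint hinge 0.86 [0.5881 0.0646 0.0733]
side pinpoint lid_front 0.76 [0.4817 0.0745 0.1777]
side pinpoint hinge 0.96 [0.5865 0.0669 0.0713]
side pinpoint lid_front 0.56 [0.4829 0.0785 0.1758]
38.75767707824707 [-1.78984099 -3.14880752  0.56727289] [0.59897151 0.06761968 0.2003418 ] 0.0015537138822479912 10.475
the job is handed in; nothing more can be done
None
```

I handed the job in at about 10.5 s, with the gripper holding the handle at 39 N, the lid standing still at about 45° by camera, and the bag still flat where it lay; the judge gave no verdict.

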